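# Put three forming tools back on their own rests

## Task

The three steel forming tools on the jeweller's bench stand on one another's wooden rests: put each in the middle of the rest of its own shape (domed round stake on the round one, square doming block on the square one, two-horned anvil on the long one), the block square with its rest and the anvil lengthwise along its rest. Park one of them on the middle of the free black rubber mat on the way to make room. Set everything down gently and upright, let go, and leave the tin, the mallet and the pliers where they are.

Things in the scene. Friction and masses are not known exactly. Their poses are not given: they have to be found in the camera images.
- stake: Domed round stake: bright steel cylinder of diameter 50 mm, straight-sided up to 40 mm, with a domed top, 58 mm high in all; 0.55 to 0.95 kg. Starts upright on the square rest. Origin: centre of its underside; z up.
- block: Square doming block: bright steel cube, 46 mm in each direction, with round dark hollows in its top and sides; 0.55 to 0.95 kg. Starts upright on the long rest. Origin: centre of its underside; x and y square to its side faces, z up.
- anvil: Two-horned anvil, 112 mm long, 56 high, 0.55-0.95 kg. Dark foot 64 x 44 mm (x, y), 12 high; waist 36 x 26 mm up to 32 mm; body 56 x 30 mm at 32 to 56 mm height, to grip across its 30 mm; pointed horn to +x, square horn (22 wide, 44 to 56 mm height) to -x, each ending 56 mm from the middle. Starts upright on the round rest. Origin: centre of the foot's underside; x along the horns, z up.
- round_rest: Rest of the stake: flat round wooden board of diameter 92 mm, 12 mm thick, without a rim, fixed to the bench. Origin: centre of its underside on the bench top; z up.
- square_rest: Rest of the block: flat square wooden board, 84 x 84 mm, 12 mm thick, without a rim, fixed to the bench. Origin: centre of its underside on the bench top; x and y square to its sides.
- long_rest: Rest of the anvil: flat oblong wooden board, 130 x 66 mm (x, y), 12 mm thick, without a rim, fixed to the bench. Origin: centre of its underside on the bench top; x along its length.
- mat: Free parking place: black rubber mat, 100 x 100 mm, 6 mm thick, fixed to the bench, empty at the start. Origin: centre of its underside on the bench top.
- tin: Bystander: closed aluminium tin, diameter 60 mm, 65 mm high, loose, standing among the rests. Origin: centre of its underside.
- mallet: Bystander: dark wooden mallet lying at the right of the bench, loose; head diameter 64 mm, 105 mm long along y, the handle 210 mm to +x. Origin: on the bench under the middle of the head.
- pliers: Bystander: pliers with red handles lying at the left of the bench, loose, 140 mm long along x, 15 mm high. Origin: on the bench under the pivot.
There are look-alikes about, which are no part of the job. What is shaped like the anvil but blue or yellow is not meant.

How it is judged:
By the outcome, as a careful person would: the job done as asked, in the order asked, and still so for the second after the job is handed in, with the robot touching nothing.
It also fails if it takes over 122 s, if anything falls off the work surface, if the arm or the gripper's body presses on something with over 40 N, if the wrist force passes 120 N, or if a joint passes its speed limit or range.

## Robot

A 6-joint arm with a two-finger parallel gripper is mounted at the origin on the work surface. World frame = base frame: x ahead of the robot, y to its left, z up, the work surface at z = 0. Lengths are in m, angles in rad, forces in N, time in s.
With the tool pointing down it reaches from about 0.3 to 0.85 m from the base axis. Payload 4.2 kg.
Tool frame: the origin (TCP) lies between the finger pads, 19 mm behind the fingertips; this is the grasp point; x points along the fingers, z is the direction in which the jaws open and shut, and the axes are right-handed (so a half turn about x gives the same grasp; the last joint's range is limited). The gripper opens to 91 mm and grips with 3 to 60 N. Pads are 32 mm wide; open, the fingers measure 118 mm over their backs; the gripper's body (76 mm by 178 mm) begins 60 mm behind the grasp point.
Start: joints at [1.158, 0.32, 1.565, -0, 1.257, -0.02], TCP at [0.22, 0.531, 0.233] pointing down, gripper open.
Joint ranges: [-3.11, 3.11], [-0.84, 2.01], [0.21, 2.61], [-1.34, 4.49], [0.05, 2.63], [-2.56, 2.56]. Speed limits (rad/s): [2.57, 2.57, 3.14, 3.14, 3.14, 3.14].

## Interface

Orientations are given as a unit quaternion [w, x, y, z].
In Python, from rig import manip, optics gives the robot as it stands.
- The arm moves only by the shell command python3 -m inch 'ROWS'. ROWS is JSON, a list that holds one entry, the list of rows, each a list of 7 numbers: the turn, a rotation vector about the tool's x, y, z in rad, then the shift along the tool's x, y, z in units of 30 mm (1.0 is 30 mm), then the closure in counts, from 0 (fully open) to 255 (shut). A call has 1 to 5 rows; each row is the pose to reach, as a shift and turn from the pose commanded when the call began, along the tool's axes at that moment; what a row does not reach only later rows make up. A row lasts 1/8 s, in which the tool goes at most 62.5 mm and 10.7 degrees, less where a joint would pass 70% of its speed; a pose out of reach is approached as far as the arm can. A call with a gripper value outside its range is refused whole. The fingers move at their own pace and stop on an object; the grip force is fixed at half the most. Time passes only in rows, so rows that repeat a pose let the fingers close. It gives the time, the measured TCP pose, the force and the opening at its end, in the units of the state.
- manip.get_state(): the state, without advancing time (a new reading comes with each control period).
- optics.grab_frame(name): name is "scene" or "top" or "wrist"; returns (picture, depth): 420x560x3 uint8, blue, green, red; 420x560 float32, m along the optical axis (not along the pixel's ray), 0 where there is no reading.
- optics.camera_model(name): a dict with "mtx" (3x3 intrinsics, pixels), "R" (3x3) and "t" (3): a world point X has camera coordinates R X + t; the wrist camera has in their place "tool_from_camera" (4x4, takes a point from camera to tool coordinates, whose origin is the TCP and whose axes are the tool frame's). Camera axes: x right, y down, z forward; pixel columns grow to the right and rows downward; lengths in m; the calibration is good to about 2 mm. A picture is of the moment at which its call begins: read the wrist's pose just before it. camera_model takes no time and is no camera call.
- manip.sign_off(): hands the job in, once; it reports no verdict.
The state is a dict: "t": time; "q": joint angles; "joint_vel": joint speeds; "tau": joint torques, N m; "position": TCP position; "eef_rot": TCP orientation; "contact_force": force on the tool from outside, world axes, zero at the start; "moment": the same for the moment, N m; "gripper_width": opening from 0.0 (shut) to 1.0 (fully open).
Only numpy, scipy, OpenCV 4.12 (cv2) and the standard library are available. Lean on these libraries where they do the work, as an engineer would, in place of code of your own. Each camera call takes 0.05 s, during which the arm holds its last target. There are 200 camera calls.

## Working session

There is one attempt and no reset: what is moved stays moved. The work goes in short steps, Python scripts to look and compute and a shell command to move; the robot and the scene stay as the last step left them, time stands still between calls to the robot, and variables do not carry over. Pictures are saved under pics/ and viewed, about 12 in all and at most 16, crops included, and the job is handed in when it is done.

```bash
mkdir -p pics; ls; cat > h.py <<'E'
import numpy as np, cv2, json
from rig import manip, optics
from scipy.spatial.transform import Rotation as Rn
def snap(n,f):
    s=manip.get_state(); im,d=optics.grab_frame(n); cv2.imwrite(f'pics/{f}.png',im); np.savez(f'pics/{f}.npz',im=im,d=d,p=s['position'],q=s['eef_rot']); return im,d,s
def world(n,f):
    """HxWx3 world points"""
    z=np.load(f'pics/{f}.npz'); d=z['d']; m=optics.camera_model(n); K=np.array(m['mtx'])
    v,u=np.mgrid[:d.shape[0],:d.shape[1]]
    c=np.stack([(u-K[0,2])/K[0,0]*d,(v-K[1,2])/K[1,1]*d,d],-1)
    if n=='wrist':
        T=np.array(m['tool_from_camera']); c=c@T[:3,:3].T+T[:3,3]
        q=z['q']; return c@Rn.from_quat([q[1],q[2],q[3],q[0]]).as_matrix().T+z['p']
    return (c-np.array(m['t']))@np.array(m['R'])
E
python3 - <<'E'
from h import *
for n in('top','scene'): snap(n,n+'0')
s=manip.get_state(); print(s)
q=s['eef_rot'];print(Rn.from_quat([q[1],q[2],q[3],q[0]]).as_matrix().round(3))
for n in('top','scene','wrist'):
  m=optics.camera_model(n);print({k:np.round(v,3).tolist() for k,v in m.items()})
E
```

```text
pics
{'t': 0.1, 'q': array([ 1.15803086e+00,  3.20229035e-01,  1.56551886e+00,  2.26804902e-05,
        1.25741429e+00, -2.00060459e-02]), 'joint_vel': array([-0.00027365, -0.00174378, -0.00185135, -0.00089548,  0.00133605,
        0.00135319]), 'tau': array([ 1.53326771e-03, -4.13336742e+01, -2.32508290e+01,  7.31306942e-02,
        4.22820286e-02, -5.68425639e-05]), 'position': array([0.21990638, 0.53084265, 0.23201855]), 'eef_rot': array([ 0.58747926, -0.39312012,  0.58842243,  0.392535  ]), 'contact_force': array([ 0.38711313,  1.34459867, -0.33696298]), 'moment': array([-0.04237047,  0.0156997 ,  0.01402978]), 'gripper_width': 1.0005801331064028}
[[-0.001 -0.924  0.383]
 [-0.001  0.383  0.924]
 [-1.     0.    -0.002]]
{'mtx': [[489.844, 0.0, 283.121], [0.0, 489.844, 205.751], [0.0, 0.0, 1.0]], 'R': [[0.015, -1.0, 0.007], [-0.985, -0.016, -0.174], [0.174, -0.005, -0.985]], 't': [-0.128, 0.469, 1.406]}
{'mtx': [[408.025, 0.0, 282.886], [0.0, 408.025, 213.663], [0.0, 0.0, 1.0]], 'R': [[-0.361, 0.932, 0.015], [0.667, 0.269, -0.694], [-0.651, -0.241, -0.72]], 't': [0.284, -0.231, 1.479]}
{'mtx': [[314.677, 0.0, 276.962], [0.0, 314.677, 207.393], [0.0, 0.0, 1.0]], 'tool_from_camera': [[-0.001, -0.274, 0.962, -0.152], [-0.0, -0.962, -0.274, 0.078], [1.0, -0.001, 0.001, -0.0], [0.0, 0.0, 0.0, 1.0]]}
```

View pics/top0.png

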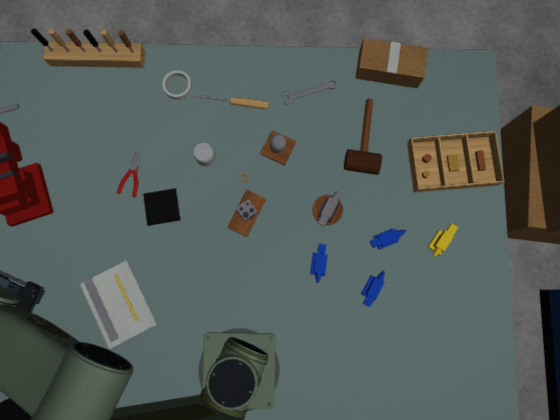

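View pics/scene0.png

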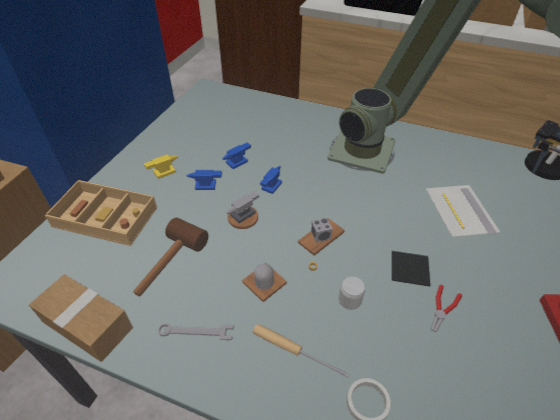

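The top view shows the stake on the square rest at (278,147), the block on the long rest at (247,211) and the anvil on the round rest at (328,208). The mat is at (162,207), the tin at (204,154), the mallet at (363,160) and the pliers at (130,180). The blue and yellow anvils at the lower right are decoys. The scene view agrees.

```bash
python3 - <<'E'
from h import *
W=world('top','top0'); z=np.load('pics/top0.npz'); im=z['im']
print('bench z', np.median(W[230:240,200:210,2]), W[100,220], W[300,250])
hsv=cv2.cvtColor(im,cv2.COLOR_BGR2HSV)
def box(name,u0,v0,u1,v1,lo,hi,sel=None):
    m=np.zeros(im.shape[:2],bool); m[v0:v1,u0:u1]=1
    m&=(W[...,2]>lo)&(W[...,2]<hi)
    if sel is not None:m&=sel
    p=W[m]; r=cv2.minAreaRect(p[:,:2].astype(np.float32)*1000)
    print(name,m.sum(),'mean',p.mean(0).round(4),'rect',np.round(r[0],1),np.round(r[1],1),round(r[2],1))
wood=(hsv[...,1]>90)&(hsv[...,0]<20)
box('sq',255,125,302,170,-.02,.03,wood); box('long',225,185,270,240,-.02,.03,wood); box('round',308,190,346,230,-.02,.03,wood)
box('mat',140,185,184,230,-.02,.03,hsv[...,2]<60)
box('stake',255,125,302,170,.03,.1); box('block',225,185,270,240,.045,.09); box('anvil',308,185,346,230,.055,.1); box('tin',190,140,218,170,.055,.1)
c=cv2.resize(im[120:245,135:350],None,fx=3.7,fy=3.7,interpolation=cv2.INTER_CUBIC);cv2.imwrite('pics/crop0.png',c)
E
```

```text
bench z -0.0006479996471403032 [ 8.14042855e-01  8.31679703e-02 -1.71083733e-05] [ 0.19507624 -0.028142    0.00382268]
sq 439 mean [ 0.6509 -0.1028  0.0114] rect [ 660.  -101.9] [83.1 83.8] 64.6
long 617 mean [ 0.4489 -0.0107  0.0113] rect [453.3 -11.1] [ 64.7 128.9] 65.7
round 329 mean [ 0.4675 -0.2513  0.0116] rect [ 467.9 -254.9] [88.8 85.5] 64.5
mat 1079 mean [0.4685 0.2476 0.0055] rect [469.5 248.7] [100.6 102.6] 10.5
stake 236 mean [ 0.6591 -0.1016  0.0607] rect [ 662.7 -101.2] [46.8 45.3] 1.2
block 255 mean [ 0.4556 -0.0145  0.057 ] rect [456.5 -14.1] [47.  45.9] 37.7
anvil 308 mean [ 0.4604 -0.2536  0.0668] rect [ 465.1 -255.8] [ 28.5 111.2] 63.8
tin 278 mean [0.6262 0.1185 0.0641] rect [625.7 118.5] [55.2 54. ] 19.1
```

View pics/crop0.png

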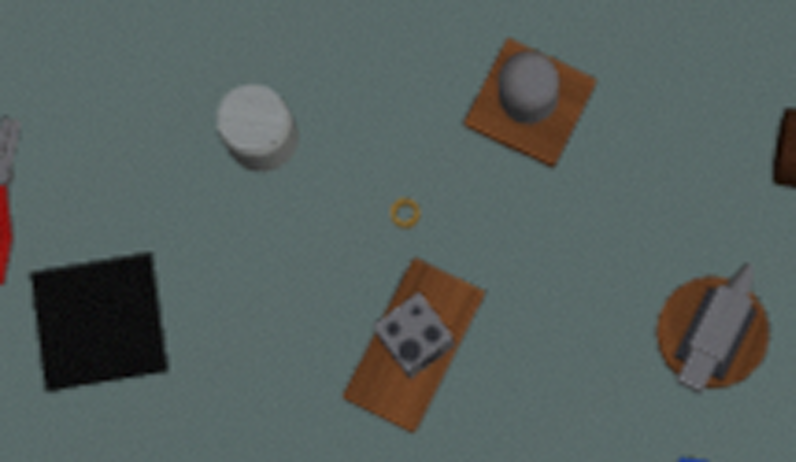

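The crop shows the pieces clearly, and the measured sizes match the given ones (rests 83x84 and 129x65, anvil 28x111, block 46). I will park the stake, then move block to square, anvil to long, and stake to round. First I hover over the stake.

```bash
cat >> h.py <<'E'
def go(x,y,z,jaw):
    s=manip.get_state(); q=s['eef_rot']; R=Rn.from_quat([q[1],q[2],q[3],q[0]])
    a=np.radians(jaw); zt=np.array([np.cos(a),np.sin(a),0]); xt=np.array([0,0,-1.]); 
    T=Rn.from_matrix(np.stack([xt,np.cross(zt,xt),zt],1))
    print('t %.2f'%s['t'],'pos',s['position'].round(4),'jaw %.1f'%np.degrees(np.arctan2(*R.as_matrix()[[1,0],2])),'w %.3f'%s['gripper_width'],'F',s['contact_force'].round(1))
    print('  turn',(R.inv()*T).as_rotvec().round(3),'shift',(R.inv().apply(np.array([x,y,z])-s['position'])/.03).round(3))
E
python3 -c "
from h import *
go(.661,-.1015,.2,65.7)"
```

```text
t 0.10 pos [0.2199 0.5308 0.232 ] jaw 67.5 w 1.001 F [ 0.4  1.3 -0.3]
  turn [ 0.031 -0.002 -0.   ] shift [  1.088 -21.651 -13.844]
```

```bash
for i in 1; do python3 -m inch '[[[0,0,0,0.07,-1.44,-0.92,0],[0.01,0,0,0.14,-2.88,-1.84,0],[0.02,0,0,0.22,-4.33,-2.77,0],[0.031,0,0,0.29,-5.77,-3.69,0],[0.031,0,0,0.36,-7.2,-4.6,0]]]'; done
python3 -c "
from h import *
go(.661,-.1015,.2,65.7)"
```

```text
t: 0.72
position: [0.3674, 0.3195, 0.2216]
eef_rot: [0.594, -0.384, 0.594, 0.384]
contact_force: [1.0, 0.2, -0.6]
gripper_width: 1.005
t 0.72 pos [0.3674 0.3195 0.2216] jaw 65.7 w 1.005 F [ 1.   0.2 -0.6]
  turn [ 0. -0. -0.] shift [  0.722 -14.691  -8.77 ]
```

Works as expected, so I continue.

```bash
python3 -m inch '[[[0,0,0,0.07,-1.47,-0.88,0],[0,0,0,0.14,-2.94,-1.76,0],[0,0,0,0.22,-4.41,-2.63,0],[0,0,0,0.29,-5.88,-3.51,0],[0,0,0,0.36,-7.35,-4.38,0]]]' >/dev/null
python3 -m inch '[[[0,0,0,0.07,-1.6,-0.95,0],[0,0,0,0.14,-3.2,-1.9,0],[0,0,0,0.22,-4.8,-2.86,0],[0,0,0,0.36,-6.4,-3.8,0],[0,0,0,0.36,-7.34,-4.39,0]]]'
python3 -m inch '[[[0,0,0,0,0,0,0],[0,0,0,0,0,0,0]]]' >/dev/null
python3 - <<'E'
from h import *
go(.661,-.1015,.2,65.7)
snap('wrist','w1'); W=world('wrist','w1'); im=np.load('pics/w1.npz')['im']
m=(W[...,2]>.025)&(W[...,2]<.085)&(np.hypot(W[...,0]-.66,W[...,1]+.1)<.06)
p=W[m]; print('stake',m.sum(),np.round(cv2.minEnclosingCircle(p[:,:2].astype(np.float32)*1000)[0],1),cv2.minEnclosingCircle(p[:,:2].astype(np.float32)*1000)[1],p[:,2].max(), p.mean(0))
t=p[p[:,2]>.06]; A=np.c_[2*t,np.ones(len(t))]; s=np.linalg.lstsq(A,(t**2).sum(1),rcond=None)[0]; print('sphere',s)
hsv=cv2.cvtColor(im,cv2.COLOR_BGR2HSV)
m=(hsv[...,1]>90)&(hsv[...,0]<20)&(abs(W[...,2]-.012)<.008)&(np.hypot(W[...,0]-.66,W[...,1]+.1)<.09)
print('sq',cv2.minAreaRect(W[m][:,:2].astype(np.float32)*1000),W[m][:,2].mean())
E
```

```text
t: 1.98
position: [0.6611, -0.1024, 0.1989]
eef_rot: [0.594, -0.383, 0.595, 0.383]
contact_force: [0.5, -0.4, -0.4]
gripper_width: 1.0
t 2.23 pos [ 0.6597 -0.0994  0.1998] jaw 65.7 w 1.005 F [ 0.4 -0.1  0.4]
  turn [ 0.     0.    -0.002] shift [-0.007 -0.07  -0.047]
stake 2132 [ 664.7 -100.6] 24.913415908813477 0.07172415445357458 [ 0.66039458 -0.09871549  0.0623706 ]
sphere [ 0.66509315 -0.10074533  0.04175452 -0.453391  ]
sq ((660.6590576171875, -101.6695556640625), (82.43525695800781, 83.02296447753906), 64.9409408569336) 0.012327584572257558
```

View pics/w1.png

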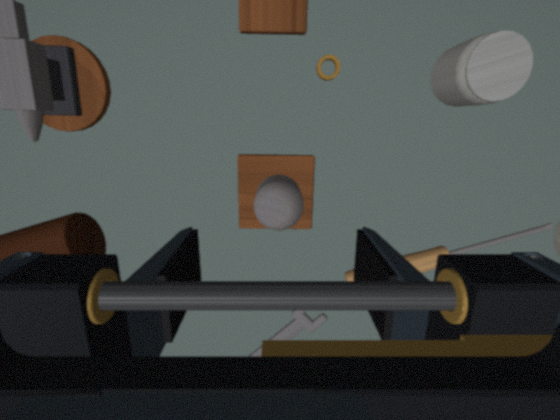

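The wrist view shows the stake at (278,203) on the square rest (276,192), with no clutter between the fingers. Both cameras agree within 2 mm: stake at about (.664,-.101), square rest at (.6604,-.1018) turned 64.8°. Now I descend.

```bash
python3 -c "
from h import *
go(.6642,-.1008,.038,65.7)"
```

```text
t 2.27 pos [ 0.6597 -0.099   0.2002] jaw 65.8 w 1.000 F [-0.7  1.  -0.2]
  turn [ 0.001  0.    -0.001] shift [ 5.405 -0.17   0.006]
```

```bash
python3 -m inch '[[[0,0,0,0.8,-0.17,0,0],[0,0,0,2,-0.17,0,0],[0,0,0,3.2,-0.17,0,0],[0,0,0,4.2,-0.17,0,0],[0,0,0,4.4,-0.17,0,0]]]' >/dev/null
python3 -m inch '[[[0,0,0,0.35,0,0,0],[0,0,0,0.7,0,0,0],[0,0,0,1.0,0,0,0],[0,0,0,1.0,0,0,0],[0,0,0,1.0,0,0,0]]]' >/dev/null
python3 -c "
from h import *
go(.6642,-.1008,.038,65.7)"
```

```text
t 3.52 pos [ 0.6653 -0.1022  0.0387] jaw 65.7 w 1.000 F [ 0.2 -0.1  0.5]
  turn [0.    0.    0.001] shift [0.023 0.053 0.027]
```

```bash
python3 -m inch '[[[0,0,0,0,0.05,0.03,255],[0,0,0,0,0.05,0.03,255],[0,0,0,0,0.05,0.03,255],[0,0,0,0,0.05,0.03,255],[0,0,0,0,0.05,0.03,255]]]' 
python3 -m inch '[[[0,0,0,0,0,0,255],[0,0,0,0,0,0,255],[0,0,0,-0.1,0,0,255],[0,0,0,-0.3,0,0,255],[0,0,0,-0.6,0,0,255]]]' 
python3 -m inch '[[[0,0,0,-0.5,0,0,255],[0,0,0,-1.2,0,0,255],[0,0,0,-2.2,0,0,255],[0,0,0,-3.2,0,0,255],[0,0,0,-3.4,0,0,255]]]' 
python3 - <<'E'
from h import *
go(.4695,.249,.16,65.7)
snap('wrist','w2')
E
```

```text
t: 4.15
position: [0.6642, -0.1005, 0.0384]
eef_rot: [0.594, -0.384, 0.594, 0.384]
contact_force: [0.5, 0.1, 0.3]
gripper_width: 0.543
t: 4.78
position: [0.6634, -0.1007, 0.056]
eef_rot: [0.593, -0.383, 0.595, 0.384]
contact_force: [0.4, -0.5, -5.4]
gripper_width: 0.542
t: 5.4
position: [0.6655, -0.1009, 0.1619]
eef_rot: [0.596, -0.385, 0.592, 0.382]
contact_force: [0.5, 0.3, -5.0]
gripper_width: 0.542
t 5.40 pos [ 0.6655 -0.1009  0.1619] jaw 65.7 w 0.542 F [ 0.5  0.3 -5. ]
  turn [0.    0.002 0.006] shift [1.0000e-02 1.0753e+01 7.9450e+00]
```

View pics/w2.png

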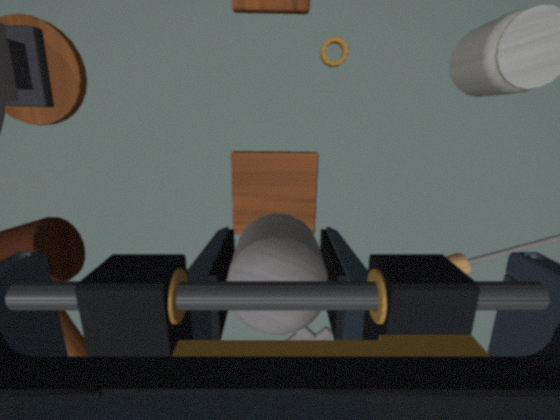

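The stake is held upright (opening 49 mm, about 5 N), so I carry it to the mat.

```bash
python3 -m inch '[[[0,0,0,0,0.6,0.45,255],[0,0,0,0,1.7,1.26,255],[0,0,0,0,3,2.22,255],[0,0,0,0,4.3,3.18,255],[0,0,0,0,5.5,4.07,255]]]' >/dev/null
python3 -m inch '[[[0,0,0,0,1.2,0.89,255],[0,0,0,0,2.5,1.85,255],[0,0,0,0,3.8,2.8,255],[0,0,0,0,4.9,3.63,255],[0,0,0,0,5.25,3.88,255]]]' >/dev/null
python3 -m inch '[[[0,0,0,0.5,0,0,255],[0,0,0,1.5,0,0,255],[0,0,0,2.5,0,0,255],[0,0,0,3,0,0,255],[0,0,0,3,0,0,255]]]' >/dev/null
python3 -m inch '[[[0,0,0,0,0,0,255],[0,0,0,0,0,0,255]]]' >/dev/null
python3 - <<'E'
from h import *
go(.4695,.249,.033,65.7)
E
```

```text
t 7.58 pos [0.4689 0.2497 0.0694] jaw 65.7 w 0.538 F [ 0.4  1.3 -4.6]
  turn [0.    0.002 0.002] shift [ 1.215 -0.024 -0.015]
```

```bash
python3 -m inch '[[[0,0,0,0.3,-0.02,-0.01,255],[0,0,0,0.6,-0.02,-0.01,255],[0,0,0,0.9,-0.02,-0.01,255],[0,0,0,1.05,-0.02,-0.01,255],[0,0,0,1.1,-0.02,-0.01,255]]]' >/dev/null
python3 -m inch '[[[0,0,0,0.02,0,0,255],[0,0,0,0.04,0,0,255],[0,0,0,0.06,0,0,255],[0,0,0,0.08,0,0,255],[0,0,0,0.08,0,0,255]]]' 

```

```text
t: 8.82
position: [0.4685, 0.2489, 0.033]
eef_rot: [0.594, -0.384, 0.594, 0.384]
contact_force: [0.9, -0.6, -6.1]
gripper_width: 0.543
```

```bash
python3 -m inch '[[[0,0,0,0.02,0,0,255],[0,0,0,0.04,0,0,255],[0,0,0,0.06,0,0,255],[0,0,0,0.06,0,0,255]]]' 

```

```text
t: 9.32
position: [0.4686, 0.2489, 0.0324]
eef_rot: [0.594, -0.384, 0.594, 0.384]
contact_force: [-3.0, -1.5, 5.7]
gripper_width: 0.543
```

Contact made (Fz rose by 11 N). Release, lift, and look.

```bash
python3 -m inch '[[[0,0,0,-0.03,0,0,110],[0,0,0,-0.03,0,0,90],[0,0,0,-0.03,0,0,40],[0,0,0,-0.03,0,0,0],[0,0,0,-0.03,0,0,0]]]'
python3 -m inch '[[[0,0,0,0,0,0,0],[0,0,0,-0.5,0,0,0],[0,0,0,-1.5,0,0,0],[0,0,0,-3,0,0,0],[0,0,0,-4.5,0,0,0]]]' 
python3 - <<'E'
from h import *
go(.4565,-.0143,.2,37.7)
E
```

```text
t: 9.95
position: [0.4685, 0.2489, 0.032]
eef_rot: [0.594, -0.384, 0.594, 0.384]
contact_force: [-0.3, -0.1, -0.3]
gripper_width: 0.943
t: 10.58
position: [0.4685, 0.2488, 0.1694]
eef_rot: [0.594, -0.384, 0.594, 0.384]
contact_force: [0.7, 0.7, 0.2]
gripper_width: 1.0
t 10.57 pos [0.4685 0.2488 0.1694] jaw 65.7 w 1.000 F [0.7 0.7 0.2]
  turn [0.489 0.001 0.   ] shift [-1.024 -3.244 -8.158]
```

```bash
python3 -m inch '[[[0.1,0,0,-0.3,-0.6,-1.5,0],[0.22,0,0,-0.6,-1.2,-3,0],[0.34,0,0,-0.6,-1.9,-4.7,0],[0.44,0,0,-0.6,-2.6,-6.5,0],[0.489,0,0,-0.6,-3.24,-8.16,0]]]' >/dev/null
python3 -m inch '[[[0,0,0,0,0,0,0],[0,0,0,0,0,0,0],[0,0,0,0,0,0,0]]]' >/dev/null
python3 - <<'E'
from h import *
snap('wrist','w3'); snap('top','top1'); W=world('wrist','w3'); im=np.load('pics/w3.npz')['im']
hsv=cv2.cvtColor(im,cv2.COLOR_BGR2HSV)
near=lambda x,y,r:np.hypot(W[...,0]-x,W[...,1]-y)<r
f=lambda m:cv2.minAreaRect(W[m][:,:2].astype(np.float32)*1000)
print('block',f((abs(W[...,2]-.058)<.006)&near(.456,-.014,.05)))
print('long',f((hsv[...,1]>90)&(hsv[...,0]<20)&(abs(W[...,2]-.012)<.008)&near(.453,-.011,.1)))
Wt=world('top','top1'); 
m=(Wt[...,2]>.02)&(Wt[...,2]<.1)&(np.hypot(Wt[...,0]-.469,Wt[...,1]-.249)<.06); r=cv2.minEnclosingCircle(Wt[m][:,:2].astype(np.float32)*1000); print('stake top cam',m.sum(),r,Wt[m][:,2].max())
go(.4565,-.0143,.038,37.7)
E
```

```text
block ((456.6796569824219, -12.587512969970703), (46.38764190673828, 46.10639572143555), 38.34403610229492)
long ((467.3313903808594, -5.774284362792969), (83.16938781738281, 148.266357421875), 64.8408432006836)
stake top cam 262 ((469.15386962890625, 245.12948608398438), 25.390649795532227) 0.06834238159682447
t 11.68 pos [ 0.4566 -0.0131  0.1851] jaw 37.8 w 0.995 F [-0.2  0.5  0.1]
  turn [ 0.002  0.    -0.   ] shift [ 4.904 -0.03  -0.026]
```

View pics/w3.png

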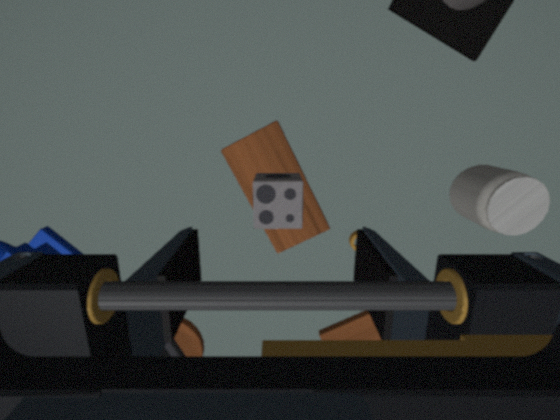

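The block at (278,202) is square with the jaws, and both cameras agree on it. The stake stands on the mat at the upper right. Now I descend and grip.

```bash
python3 -m inch '[[[0,0,0,0.8,0,0,0],[0,0,0,2,0,0,0],[0,0,0,3.2,0,0,0],[0,0,0,3.9,0,0,0],[0,0,0,4.1,0,0,0]]]' >/dev/null
python3 -m inch '[[[0,0,0,0.3,0,0,0],[0,0,0,0.6,0,0,0],[0,0,0,0.8,0,0,0],[0,0,0,0.8,0,0,0]]]' 
python3 -m inch '[[[0,0,0,0,0,0,255],[0,0,0,0,0,0,255],[0,0,0,0,0,0,255],[0,0,0,0,0,0,255],[0,0,0,0,0,0,255]]]' 
python3 -m inch '[[[0,0,0,0,0,0,255],[0,0,0,0,0,0,255],[0,0,0,-0.1,0,0,255],[0,0,0,-0.3,0,0,255],[0,0,0,-0.6,0,0,255]]]' 
python3 -m inch '[[[0,0,0,-0.5,0,0,255],[0,0,0,-1.2,0,0,255],[0,0,0,-2.2,0,0,255],[0,0,0,-3.2,0,0,255],[0,0,0,-3.4,0,0,255]]]' >/dev/null
python3 - <<'E'
from h import *
go(.6604,-.1018,.16,64.8)
E
```

```text
t: 12.8
position: [0.4563, -0.0143, 0.0378]
eef_rot: [0.669, -0.228, 0.669, 0.229]
contact_force: [0.3, -0.2, -0.3]
gripper_width: 0.999
t: 13.42
position: [0.4571, -0.0141, 0.0382]
eef_rot: [0.67, -0.228, 0.669, 0.228]
contact_force: [1.1, 0.5, -1.5]
gripper_width: 0.506
t: 14.05
position: [0.4556, -0.0143, 0.056]
eef_rot: [0.669, -0.228, 0.67, 0.229]
contact_force: [-0.6, -1.3, -6.6]
gripper_width: 0.502
t 14.68 pos [ 0.4574 -0.0144  0.16  ] jaw 37.7 w 0.503 F [-0.1 -0.4 -5.9]
  turn [-0.473  0.003  0.004] shift [ 0.031 -6.443  3.57 ]
```

The block is held (45.8 mm opening). Carry it to the square rest while turning.

```bash
python3 -m inch '[[[-0.1,0,0,0,-1,0.55,255],[-0.22,0,0,0,-2.3,1.27,255],[-0.34,0,0,0,-3.9,2.16,255],[-0.44,0,0,0,-5.4,3,255],[-0.473,0,0,0,-6.43,3.56,255]]]' >/dev/null
python3 -m inch '[[[0,0,0,0.5,0,0,255],[0,0,0,1.5,0,0,255],[0,0,0,2.5,0,0,255],[0,0,0,3,0,0,255],[0,0,0,3,0,0,255]]]' >/dev/null
python3 -m inch '[[[0,0,0,0,0,0,255],[0,0,0,0,0,0,255]]]' >/dev/null
python3 - <<'E'
from h import *
go(.6604,-.1018,.038,64.8)
W=world('top','top1');hsv=cv2.cvtColor(np.load('pics/top1.npz')['im'],cv2.COLOR_BGR2HSV)
m=(hsv[...,1]>90)&(hsv[...,0]<20)&(abs(W[...,2]-.012)<.008)&(np.hypot(W[...,0]-.66,W[...,1]+.1)<.08)
print('sq',cv2.minAreaRect(W[m][:,:2].astype(np.float32)*1000),W[m].mean(0))
m=(W[...,2]>.045)&(np.hypot(W[...,0]-.469,W[...,1]-.249)<.06);print('stake',W[m].mean(0),cv2.minAreaRect(W[m][:,:2].astype(np.float32)*1000))
E
```

```text
t 16.18 pos [ 0.6598 -0.1017  0.0695] jaw 64.8 w 0.502 F [-0.4  0.1 -7.7]
  turn [0.    0.001 0.003] shift [ 1.051 -0.018  0.005]
sq ((659.8936767578125, -102.15123748779297), (83.13797760009766, 85.25751495361328), 64.97210693359375) [ 0.6591007  -0.10209264  0.01139098]
stake [0.46782945 0.24416055 0.05775275] ((469.0631103515625, 245.07916259765625), (43.88066482543945, 46.48651123046875), 37.07046127319336)
```

```bash
python3 -m inch '[[[0,0,0,0.3,-0.02,0,255],[0,0,0,0.6,-0.02,0,255],[0,0,0,0.85,-0.02,0,255],[0,0,0,0.95,-0.02,0,255],[0,0,0,0.95,-0.02,0,255]]]' >/dev/null
python3 -m inch '[[[0,0,0,0.02,0,0,255],[0,0,0,0.04,0,0,255],[0,0,0,0.06,0,0,255],[0,0,0,0.08,0,0,255],[0,0,0,0.08,0,0,255]]]' 

```

```text
t: 17.42
position: [0.6597, -0.1019, 0.0382]
eef_rot: [0.597, -0.379, 0.597, 0.379]
contact_force: [-2.1, 1.1, 1.5]
gripper_width: 0.505
```

```bash
python3 -m inch '[[[0,0,0,0,0,0,120],[0,0,0,0,0,0,100],[0,0,0,0,0,0,50],[0,0,0,0,0,0,0],[0,0,0,0,0,0,0]]]'
python3 -m inch '[[[0,0,0,0,0,0,0],[0,0,0,-0.5,0,0,0],[0,0,0,-1.5,0,0,0],[0,0,0,-3,0,0,0],[0,0,0,-4.5,0,0,0]]]' >/dev/null
python3 -m inch '[[[0,0,0,-0.2,0,0,0],[0,0,0,-0.2,0,0,0],[0,0,0,-0.2,0,0,0]]]' >/dev/null
python3 - <<'E'
from h import *
snap('wrist','w4');W=world('wrist','w4')
f=lambda m:cv2.minAreaRect(W[m][:,:2].astype(np.float32)*1000)
print('block',f((abs(W[...,2]-.058)<.006)&(np.hypot(W[...,0]-.66,W[...,1]+.1)<.05)))
hsv=cv2.cvtColor(np.load('pics/w4.npz')['im'],cv2.COLOR_BGR2HSV)
print('sq',f((hsv[...,1]>90)&(hsv[...,0]<20)&(abs(W[...,2]-.012)<.008)&(np.hypot(W[...,0]-.66,W[...,1]+.1)<.09)))
go(.4632,-.2548,.2,63.8)
E
```

```text
t: 18.05
position: [0.6595, -0.1018, 0.0371]
eef_rot: [0.597, -0.379, 0.597, 0.379]
contact_force: [-0.2, -0.2, 0.2]
gripper_width: 0.906
block ((658.4133911132812, -101.555908203125), (46.00836181640625, 46.25785827636719), 64.83200073242188)
sq ((660.7157592773438, -101.75477600097656), (82.50626373291016, 82.82350158691406), 64.86543273925781)
t 19.10 pos [ 0.6586 -0.1017  0.1764] jaw 64.8 w 0.999 F [-0.  -0.3  0.2]
  turn [ 0.017 -0.001 -0.003] shift [-0.769  3.722 -7.392]
```

View pics/w4.png

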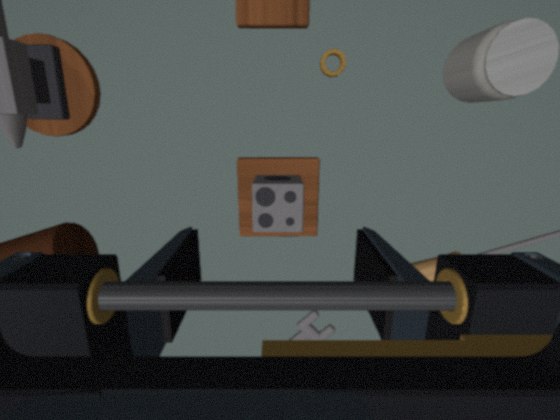

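The block at (277,205) is square on the square rest (angles 64.8° and 64.9°, offset about 2 mm). Next, the anvil.

```bash
python3 -m inch '[[[0,0,0,-0.4,0.6,-1.2,0],[0,0,0,-0.8,1.4,-2.8,0],[0.01,0,0,-0.8,2.3,-4.6,0],[0.017,0,0,-0.8,3.2,-6.4,0],[0.017,0,0,-0.8,3.72,-7.39,0]]]' >/dev/null
python3 -m inch '[[[0,0,0,0,0,0,0],[0,0,0,0,0,0,0],[0,0,0,0,0,0,0]]]' >/dev/null
cat > a.py <<'E'
from h import *
def rect(W,m):
    (c,(a,b),t)=cv2.minAreaRect(W[m][:,:2].astype(np.float32)*1000); print(np.round(c,1),np.round((a,b),1),round(t,1),m.sum())
def look(f):
    snap('wrist',f);W=world('wrist',f);hsv=cv2.cvtColor(np.load(f'pics/{f}.npz')['im'],cv2.COLOR_BGR2HSV)
    return W,(hsv[...,1]>90)&(hsv[...,0]<20)&(abs(W[...,2]-.012)<.008),lambda x,y,r:np.hypot(W[...,0]-x,W[...,1]-y)<r
E
python3 - <<'E'
from a import *
W,wood,near=look('w5')
m=(abs(W[...,2]-.068)<.006)&near(.463,-.255,.065); print('anvil');rect(W,m); rect(W,m&near(.463,-.255,.027));rect(W,(W[...,2]>.017)&(W[...,2]<.03)&near(.463,-.255,.05))
p=W[wood&near(.468,-.254,.055)];print('round');c=cv2.minEnclosingCircle(p[:,:2].astype(np.float32)*1000);print(c)
go(.4632,-.2548,.055,63.8)
E
```

```text
anvil
[ 462.6 -254.2] [ 29.9 105.9] 63.4 2783
[ 463.2 -254.5] [29.8 53.7] 63.1 1671
[ 465.1 -255.3] [43.9 63.4] 63.6 562
round
((468.2912292480469, -253.90380859375), 45.200714111328125)
t 20.15 pos [ 0.4649 -0.2543  0.2018] jaw 63.9 w 0.999 F [-1.  -0.1 -0.3]
  turn [ 0.002  0.    -0.   ] shift [ 4.892  0.042 -0.043]
```

View pics/w5.png

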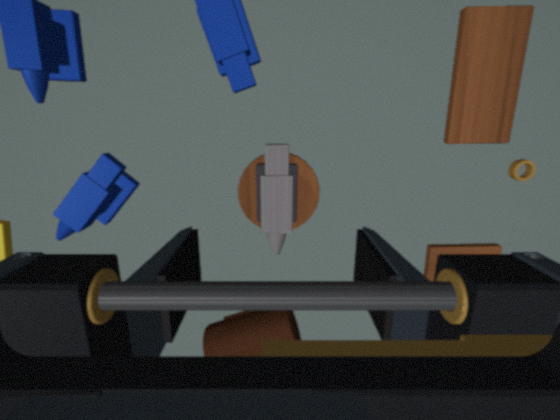

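The anvil is at (277,200) on the round rest (279,191), grey, with the jaws across its body. The blue decoys are at the left and top. Now I descend and grip.

```bash
python3 -m inch '[[[0.006,0,0,0.8,0,-0.02,0],[0.006,0,0,2,0,-0.02,0],[0.006,0,0,3.2,0,-0.02,0],[0.006,0,0,3.9,0,-0.02,0],[0.006,0,0,4.1,0,-0.02,0]]]' >/dev/null
python3 -m inch '[[[0,0,0,0.3,0,0,0],[0,0,0,0.6,0,0,0],[0,0,0,0.76,0,0,0],[0,0,0,0.76,0,0,0]]]' 
python3 -m inch '[[[0,0,0,0,0,0,255],[0,0,0,0,0,0,255],[0,0,0,0,0,0,255],[0,0,0,0,0,0,255],[0,0,0,0,0,0,255]]]' 
python3 -m inch '[[[0,0,0,0,0,0,255],[0,0,0,0,0,0,255],[0,0,0,0,0,0,255],[0,0,0,-0.2,0,0,255],[0,0,0,-0.4,0,0,255]]]' 
python3 -m inch '[[[0,0,0,-0.5,0,0,255],[0,0,0,-1.2,0,0,255],[0,0,0,-2.2,0,0,255],[0,0,0,-3.2,0,0,255],[0,0,0,-3.4,0,0,255]]]' >/dev/null
python3 - <<'E'
from a import *
W,wood,near=look('w6')
rect(W,wood&near(.453,-.011,.085))
go(.453,-.011,.17,65.5)
snap('top','top2');W=world('top','top2');hsv=cv2.cvtColor(np.load('pics/top2.npz')['im'],cv2.COLOR_BGR2HSV)
print('long top cam');rect(W,(hsv[...,1]>90)&(hsv[...,0]<20)&(abs(W[...,2]-.012)<.008)&(np.hypot(W[...,0]-.453,W[...,1]+.01)<.085))
E
```

```text
t: 21.28
position: [0.4638, -0.2554, 0.0562]
eef_rot: [0.601, -0.372, 0.601, 0.372]
contact_force: [0.7, -0.4, 0.0]
gripper_width: 1.0
t: 21.9
position: [0.4638, -0.2555, 0.0563]
eef_rot: [0.601, -0.372, 0.601, 0.372]
contact_force: [0.3, -0.4, -0.1]
gripper_width: 0.486
t: 22.52
position: [0.4628, -0.2552, 0.0677]
eef_rot: [0.601, -0.371, 0.602, 0.373]
contact_force: [-0.4, -0.8, -7.2]
gripper_width: 0.327
[456.7 -12.7] [ 68.2 123.8] 63.9 10662
t 23.20 pos [ 0.4644 -0.2559  0.1722] jaw 63.5 w 0.327 F [-0.4  0.1 -7.2]
  turn [-0.035 -0.     0.003] shift [0.058 3.983 7.135]
long top cam
[453.7 -11.1] [ 64.7 128.2] 64.9 892
```

View pics/w6.png

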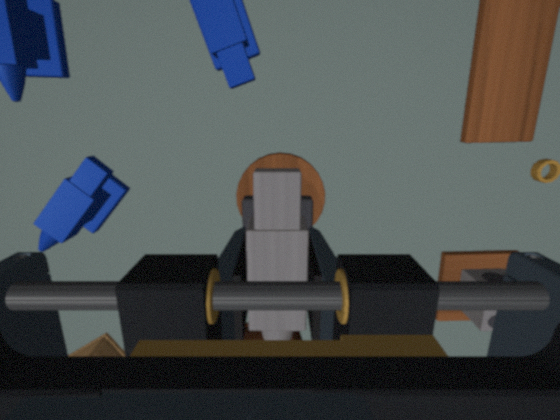

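The anvil is held level (29.8 mm opening, about 7 N) and the long rest is empty. Carry it there.

```bash
python3 -m inch '[[[0,0,0,0,0.5,0.9,255],[-0.01,0,0,0,1.3,2.33,255],[-0.02,0,0,0,2.2,3.94,255],[-0.03,0,0,0,3.2,5.73,255],[-0.031,0,0,0,3.98,7.13,255]]]' >/dev/null
python3 -m inch '[[[0,0,0,0.5,0,0,255],[0,0,0,1.5,0,0,255],[0,0,0,2.5,0,0,255],[0,0,0,3,0,0,255],[0,0,0,3,0,0,255]]]' >/dev/null
python3 -m inch '[[[0,0,0,0,0,0,255],[0,0,0,0,0,0,255]]]' >/dev/null
python3 - <<'E'
from a import *
W,wood,near=look('w7')
rect(W,wood&near(.453,-.011,.075))
go(.4526,-.0110,.056,65.3)
E
```

```text
[426.    2.9] [64.6 66.9] 64.4 4373
t 24.80 pos [ 0.453  -0.0108  0.081 ] jaw 65.3 w 0.330 F [ 0.4  0.2 -7.9]
  turn [-0.001  0.001  0.001] shift [ 0.833  0.01  -0.012]
```

```bash
python3 -m inch '[[[0,0,0,0.25,0,0,255],[0,0,0,0.5,0,0,255],[0,0,0,0.65,0,0,255],[0,0,0,0.72,0,0,255],[0,0,0,0.72,0,0,255]]]' >/dev/null
python3 -m inch '[[[0,0,0,0.02,0,0,255],[0,0,0,0.04,0,0,255],[0,0,0,0.06,0,0,255],[0,0,0,0.08,0,0,255],[0,0,0,0.08,0,0,255]]]' 

```

```text
t: 26.05
position: [0.4525, -0.0107, 0.0564]
eef_rot: [0.596, -0.381, 0.595, 0.381]
contact_force: [0.2, 0.1, -7.3]
gripper_width: 0.326
```

```bash
python3 -m inch '[[[0,0,0,0.02,0,0,255],[0,0,0,0.04,0,0,255],[0,0,0,0.06,0,0,255],[0,0,0,0.06,0,0,255]]]' 

```

```text
t: 26.55
position: [0.4526, -0.0107, 0.0563]
eef_rot: [0.596, -0.381, 0.595, 0.381]
contact_force: [-5.0, 1.8, 11.8]
gripper_width: 0.328
```

```bash
python3 -m inch '[[[0,0,0,-0.04,0,0,255],[0,0,0,-0.04,0,0,165],[0,0,0,-0.04,0,0,145],[0,0,0,-0.04,0,0,80],[0,0,0,-0.04,0,0,0]]]'
python3 -m inch '[[[0,0,0,0,0,0,0],[0,0,0,0,0,0,0],[0,0,0,-1,0,0,0],[0,0,0,-2.5,0,0,0],[0,0,0,-4.4,0,0,0]]]' >/dev/null
python3 -m inch '[[[0,0,0,0,0,0,0],[0,0,0,0,0,0,0],[0,0,0,0,0,0,0]]]' >/dev/null
python3 - <<'E'
from a import *
W,wood,near=look('w8')
rect(W,(abs(W[...,2]-.068)<.006)&near(.453,-.011,.065));rect(W,(W[...,2]>.017)&(W[...,2]<.03)&near(.453,-.011,.05))
rect(W,wood&near(.453,-.011,.08))
go(.469,.247,.2,65.3)
E
```

```text
t: 27.18
position: [0.4527, -0.0108, 0.0557]
eef_rot: [0.596, -0.381, 0.595, 0.381]
contact_force: [0.1, 0.1, 0.6]
gripper_width: 0.62
[450.2  -9.8] [ 29.7 104.3] 64.6 3040
[453.1 -11.3] [44.  62.7] 65.2 603
[453.9 -10.2] [ 64.4 127.8] 64.7 3284
t 28.23 pos [ 0.4515 -0.0107  0.1862] jaw 65.3 w 0.999 F [-0.   0.   0.2]
  turn [-0.001 -0.001 -0.003] shift [-0.46   3.067  8.046]
```

View pics/w8.png

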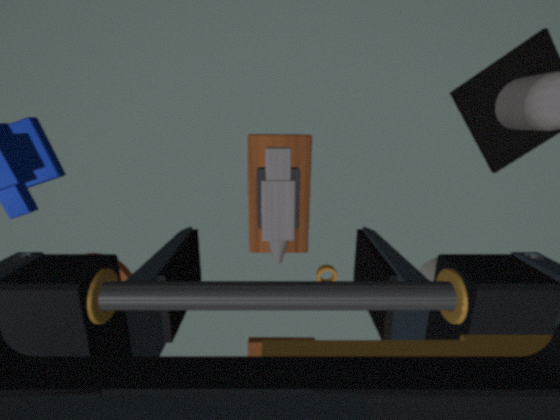

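The anvil foot at (453.1,-11.3) is centred on the long rest at (453.9,-10.2), and the angles agree within 0.5°. Now back to the stake on the mat.

```bash
python3 -m inch '[[[0,0,0,-0.4,0.5,1.3,0],[0,0,0,-0.5,1.2,3.15,0],[0,0,0,-0.5,1.9,5,0],[0,0,0,-0.5,2.65,6.95,0],[0,0,0,-0.5,3.07,8.05,0]]]' >/dev/null
python3 -m inch '[[[0,0,0,0,0,0,0],[0,0,0,0,0,0,0],[0,0,0,0,0,0,0]]]' >/dev/null
python3 - <<'E'
from a import *
W,wood,near=look('w9')
m=(W[...,2]>.02)&(W[...,2]<.08)&near(.469,.247,.05); print(cv2.minEnclosingCircle(W[m][:,:2].astype(np.float32)*1000))
t=W[m&(W[...,2]>.05)]; print('sphere',np.linalg.lstsq(np.c_[2*t,np.ones(len(t))],(t**2).sum(1),rcond=None)[0])
hsv=cv2.cvtColor(np.load('pics/w9.npz')['im'],cv2.COLOR_BGR2HSV);rect(W,(hsv[...,2]<50)&(abs(W[...,2]-.006)<.006)&near(.469,.248,.09))
go(.469,.247,.034,65.3)
E
```

```text
((468.5145263671875, 248.4800262451172), 24.770544052124023)
sphere [ 0.46937913  0.24812649  0.03649114 -0.28240015]
[469.9 248.4] [98.2 98.1] 10.7 5163
t 29.27 pos [0.4699 0.246  0.2026] jaw 65.2 w 1.003 F [ 1.  -0.2 -0.1]
  turn [-0.002 -0.    -0.   ] shift [5.621 0.04  0.022]
```

View pics/w9.png

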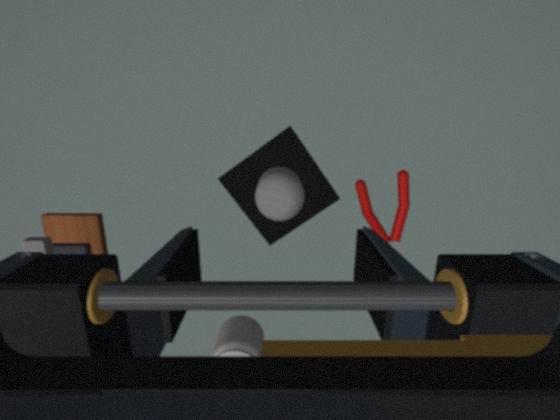

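The stake is centred on the mat (wrist view: stake (468.5,248.5), mat (469.9,248.4)). The pliers at (390,215) are well clear. Grip it.

```bash
python3 -m inch '[[[0,0,0,0.8,0.07,0.06,0],[0,0,0,2,0.07,0.06,0],[0,0,0,3.4,0.07,0.06,0],[0,0,0,4.6,0.07,0.06,0],[0,0,0,4.8,0.07,0.06,0]]]' >/dev/null
python3 -m inch '[[[0,0,0,0.3,0,0,0],[0,0,0,0.6,0,0,0],[0,0,0,0.82,0,0,0],[0,0,0,0.82,0,0,0]]]' 
python3 -m inch '[[[0,0,0,0,0,0,255],[0,0,0,0,0,0,255],[0,0,0,0,0,0,255],[0,0,0,0,0,0,255],[0,0,0,0,0,0,255]]]' 
python3 -m inch '[[[0,0,0,0,0,0,255],[0,0,0,0,0,0,255],[0,0,0,-0.1,0,0,255],[0,0,0,-0.3,0,0,255],[0,0,0,-0.6,0,0,255]]]' 
python3 -m inch '[[[0,0,0,-0.5,0,0,255],[0,0,0,-1.5,0,0,255],[0,0,0,-2.8,0,0,255],[0,0,0,-4.2,0,0,255],[0,0,0,-4.6,0,0,255]]]' >/dev/null
python3 - <<'E'
from h import *
go(.4682,-.2540,.20,65.3)
E
```

```text
t: 30.4
position: [0.4686, 0.2496, 0.034]
eef_rot: [0.595, -0.381, 0.596, 0.381]
contact_force: [-0.1, -0.3, -0.1]
gripper_width: 0.999
t: 31.02
position: [0.4686, 0.2494, 0.0342]
eef_rot: [0.595, -0.381, 0.596, 0.381]
contact_force: [-0.5, -1.1, 0.4]
gripper_width: 0.545
t: 31.65
position: [0.4684, 0.2496, 0.0521]
eef_rot: [0.595, -0.381, 0.596, 0.381]
contact_force: [-1.0, 0.6, -6.1]
gripper_width: 0.541
t 32.27 pos [0.4701 0.2504 0.1937] jaw 65.3 w 0.543 F [ 0.4  0.9 -5.2]
  turn [-0.001  0.006  0.004] shift [ -0.265  -6.978 -15.295]
```

```bash
python3 -m inch '[[[0,0,0,0,-0.3,-0.66,255],[0,0,0,0,-0.8,-1.75,255],[0,0,0,0,-1.4,-3.07,255],[0,0,0,0,-2,-4.38,255],[0,0,0,0,-2.6,-5.7,255]]]' >/dev/null
python3 -m inch '[[[0,0,0,0,-0.6,-1.32,255],[0,0,0,0,-1.2,-2.63,255],[0,0,0,0,-1.8,-3.95,255],[0,0,0,0,-2.3,-5.04,255],[0,0,0,0,-2.8,-6.14,255]]]' >/dev/null
python3 -m inch '[[[0,0,0,0,-0.5,-1.1,255],[0,0,0,0,-1,-2.2,255],[0,0,0,0,-1.4,-3.1,255],[0,0,0,0,-1.58,-3.46,255],[0,0,0,0,-1.58,-3.46,255]]]' >/dev/null
python3 -m inch '[[[0,0,0,0,0,0,255],[0,0,0,0.5,0,0,255],[0,0,0,1.5,0,0,255],[0,0,0,2.5,0,0,255],[0,0,0,3.3,0,0,255]]]' >/dev/null
python3 -m inch '[[[0,0,0,0.2,0,0,255],[0,0,0,0.4,0,0,255],[0,0,0,0.4,0,0,255]]]' >/dev/null
python3 - <<'E'
from a import *
W,wood,near=look('w10')
p=W[wood&near(.468,-.254,.055)];print(cv2.minEnclosingCircle(p[:,:2].astype(np.float32)*1000),len(p))
snap('top','top3');W=world('top','top3');print('tops')
go(.4682,-.2540,.0402,65.3)
E
```

```text
((465.41900634765625, -252.61334228515625), 44.84320831298828) 5473
tops
t 35.25 pos [ 0.4674 -0.2551  0.0799] jaw 65.3 w 0.543 F [ 0.  -0.3 -5.1]
  turn [-0.001 -0.     0.002] shift [ 1.322 -0.007  0.045]
```

View pics/w10.png

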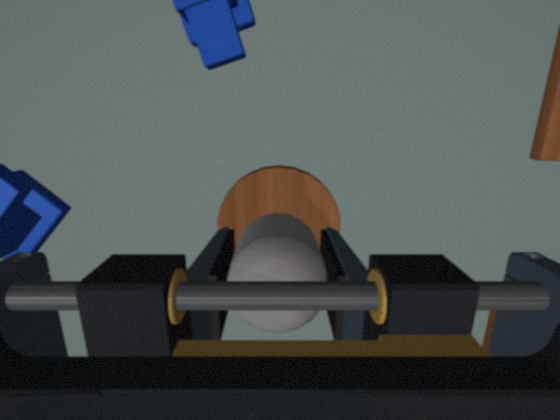

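The round rest is free beneath the held stake. Lower it.

```bash
python3 -m inch '[[[0,0,0,0.3,0,0.03,255],[0,0,0,0.6,0,0.03,255],[0,0,0,0.9,0,0.03,255],[0,0,0,1.15,0,0.03,255],[0,0,0,1.22,0,0.03,255]]]' >/dev/null
python3 -m inch '[[[0,0,0,0.02,0,0,255],[0,0,0,0.04,0,0,255],[0,0,0,0.06,0,0,255],[0,0,0,0.08,0,0,255],[0,0,0,0.08,0,0,255]]]' 

```

```text
t: 36.5
position: [0.4673, -0.2541, 0.0403]
eef_rot: [0.596, -0.381, 0.595, 0.381]
contact_force: [0.7, 0.1, -5.2]
gripper_width: 0.543
```

```bash
python3 -m inch '[[[0,0,0,0.02,0,0,255],[0,0,0,0.04,0,0,255],[0,0,0,0.06,0,0,255],[0,0,0,0.06,0,0,255]]]' 

```

```text
t: 37.0
position: [0.4674, -0.2541, 0.0402]
eef_rot: [0.596, -0.382, 0.595, 0.381]
contact_force: [-3.0, 2.6, 10.6]
gripper_width: 0.539
```

```bash
python3 -m inch '[[[0,0,0,-0.04,0,0,255],[0,0,0,-0.04,0,0,110],[0,0,0,-0.04,0,0,90],[0,0,0,-0.04,0,0,40],[0,0,0,-0.04,0,0,0]]]'
python3 -m inch '[[[0,0,0,0,0,0,0],[0,0,0,0,0,0,0],[0,0,0,-1,0,0,0],[0,0,0,-2.5,0,0,0],[0,0,0,-4.4,0,0,0]]]' >/dev/null
python3 -m inch '[[[0,0,0,-0.5,0,0,0],[0,0,0,-0.5,0,0,0],[0,0,0,-0.5,0,0,0],[0,0,0,-0.5,0,0,0]]]' >/dev/null
python3 - <<'E'
from a import *
W,wood,near=look('w11')
m=(W[...,2]>.02)&(W[...,2]<.08)&near(.468,-.254,.05); print('stake',cv2.minEnclosingCircle(W[m][:,:2].astype(np.float32)*1000))
p=W[wood&near(.468,-.254,.055)];print('round',cv2.minEnclosingCircle(p[:,:2].astype(np.float32)*1000))
go(.4682,-.2540,.3,65.3)
snap('scene','s11');snap('top','top4')
W=world('top','top4')
for n,x,y,h in(('tin',.626,.118,.055),('block',.659,-.102,.045),('anvil',.453,-.011,.058),('stake',.468,-.254,.03)):
    print(n);rect(W,(W[...,2]>h)&(W[...,2]<.1)&(np.hypot(W[...,0]-x,W[...,1]-y)<.065))
a,b=np.load('pics/top0.npz')['im'],np.load('pics/top4.npz')['im']
for n,(u0,v0,u1,v1) in dict(mallet=(340,95,385,178),pliers=(112,148,145,200),tin=(190,140,218,170)).items(): print(n,'diff',np.abs(a[v0:v1,u0:u1].astype(int)-b[v0:v1,u0:u1]).mean())
E
```

```text
t: 37.62
position: [0.4674, -0.2541, 0.0395]
eef_rot: [0.596, -0.381, 0.595, 0.381]
contact_force: [0.1, 1.2, 0.2]
gripper_width: 0.835
stake ((467.53424072265625, -254.6106719970703), 24.69485855102539)
round ((468.1747741699219, -254.11239624023438), 45.34933853149414)
t 38.80 pos [ 0.4666 -0.2537  0.1849] jaw 65.3 w 1.002 F [-0.5 -0.3 -0.3]
  turn [-0.001  0.    -0.003] shift [-3.835 -0.041  0.014]
tin
[626.2 118.9] [55.1 54.4] 35.5 280
block
[ 657.2 -102.4] [46.5 48.3] 65.2 249
anvil
[453.1 -13.1] [ 29.8 111. ] 65.5 309
stake
[ 474.9 -259.4] [48.6 23.6] 58.2 64
mallet diff 14.225435073627844
pliers diff 4.951825951825952
tin diff 5.530555555555556
```

View pics/s11.png

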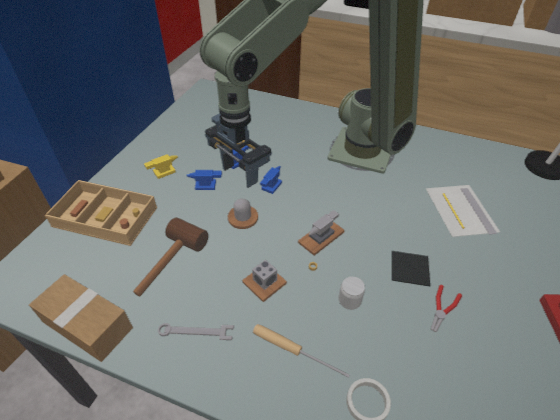

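View pics/w11.png

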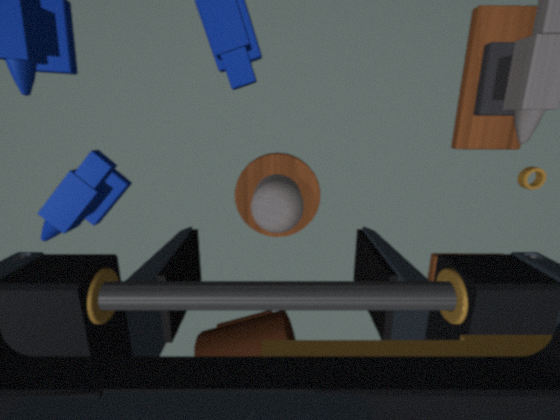

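Every piece is on its own rest: stake (242,210), block (264,277) and anvil (321,230) in the scene view. The mat is empty, and the tin, mallet and pliers sit at their original pixels. Hand in.

```bash
python3 -c "
from h import *
a,b=cv2.imread('pics/scene0.png').astype(int),cv2.imread('pics/s11.png').astype(int)
for n,(u0,v0,u1,v1) in dict(mallet=(130,215,210,295),pliers=(425,280,470,335),tin=(335,275,370,310)).items(): print(n,abs(a[v0:v1,u0:u1]-b[v0:v1,u0:u1]).mean().round(2))
print(manip.sign_off(), manip.get_state()['t'])"
```

```text
mallet 4.14
pliers 4.18
tin 4.28
the job is handed in; nothing more can be done
the job is handed in; nothing more can be done
```

The three forming tools are each on their own rest, upright and released, and the job is handed in at about 39 s of the 122 s. I parked the stake on the middle of the mat, moved the block to the square rest and the anvil to the long rest, then brought the stake to the round rest.

The last checks, each from the wrist camera:

| Piece | Offset from middle of rest | Angle error |
|---|---|---|
| stake | about 1 mm | none needed |
| anvil (foot) | about 1.5 mm | about 0.5° |
| block | 2 to 3 mm | under 0.5° |

- **Block:** this is the least centred piece. I left it, because regripping seemed a bigger risk than the offset.
- **Forces:** readings taken at the end of moves stayed under about 13 N.
- **Bystanders:** the tin, mallet and pliers show no change in the scene view beyond image noise.
- **Checks that disagreed:**
    - The top camera put the parked stake about 4 mm off the mat's middle in y, while the wrist camera and the release pose showed it centred within 1.5 mm.
    - The last top view gave a poor stake fit and a large difference at the mallet. I put this down to the arm being in the way. The scene view showed the mallet unmoved, and the wrist camera gave a clean fit for the stake.

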